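Pinned lid onto the breeder box

TASK

Put the blue lid on the clear breeder box so that both black pins come up through its two holes and it lies flat and fully home on the white rim. Lower it on rather than dropping it, let go of it, and leave the grey lid and the orange pellet tub where they are.

Things in the scene. Friction and masses are not known exactly. Their poses are not given: they have to be found in the camera images.
- lid_grip (a point): The blue lid, loose, lying flat on the shelf: plate 160 mm (its x) by 92 mm (its y) by 6 mm thick, with a white upright handle block in its middle, 40 mm long in x, 18 mm wide in y, rising from the plate's top to 54 mm above its underside. Two round 24 mm through holes on its x axis, 58 mm either side of the middle; the two ends are alike, so it fits either way round. Weighs roughly 0.1 to 0.18 kg. This point is the handle's centre, 30 mm above the lid's underside; z is up.
- breeder_seat (a point): The clear acrylic breeder box, fixed to the shelf, 164 mm (its x) by 96 mm (its y), 80 mm high to the flat top of its white rim, with a green base plate seen inside. Two black dowel pins stand on the rim on its x axis, 58 mm either side of the middle: 12 mm thick for the lowest 14 mm, then tapering to a 4 mm tip, 26 mm above the rim. This point is the middle of the box at the height of the rim's top; z is up. With the lid home the lid's handle centre is 30 mm above it.
- spare_grip (a point): The grey lid, loose, a bystander to leave alone: same size and handle as the blue lid, but its holes are only 35 mm either side of the middle, so it does not fit these pins. The point is its handle's centre, 30 mm above its underside. Blue and grey lid lie left and right of the box, either way round.
- tub: Closed orange plastic pellet tub, loose, a bystander to leave alone: 92 mm across, 76 mm high. Origin at the centre of its underside, z up. It stands beyond the box, on the side away from the robot.
Not all that is in view belongs to the job. Of the things shaped like the part that bears lid_grip, the blue one is meant. There is more than one size of the part that bears breeder_seat; the job needs the larger.

How it is judged:
By the outcome, as a careful person would: the job done as asked, in the order asked, and still so for the second after the job is handed in, with the robot touching nothing.
It also fails if it takes over 37 s, if anything falls off the work surface, if the arm or the gripper's body presses on something with over 40 N, if the wrist force passes 120 N, or if a joint passes its speed limit or range.

ROBOT

A 6-joint arm with a two-finger parallel gripper is mounted at the origin on the work surface. World frame = base frame: x ahead of the robot, y to its left, z up, the work surface at z = 0. Lengths are in m, angles in degrees, forces in N, time in s.
With the tool pointing down it reaches from about 0.35 to 0.875 m from the base axis. Payload 4.2 kg.
Tool frame: the origin (TCP) lies midway between the tips of the shut fingers; the grasp point (between the pads) lies 19 mm behind it; z points along the fingers, y is the line along which they close (so a half turn about z gives the same grasp; the last joint's range is limited). The gripper opens to 87 mm and grips with 3 to 60 N. Pads are 19 mm wide; open, the fingers measure 117 mm over their backs; the gripper's body (75 mm by 190 mm) begins 51 mm behind the grasp point.
Start: joints at [84.431, 22.042, 0.453, 0, -68.411, -14.817], TCP at [0.218, 0.586, 0.223] pointing down, gripper open.
Joint ranges: [-179.83, 179.83], [-69.29, 118.12], [-61.27, 80.66], [-181.25, 117.63], [-171.15, -9.14], [-177.46, 177.46]. Speed limits (degrees/s): [159.86, 159.86, 180, 180, 180, 180].

INTERFACE

Orientations are given as a 3x3 rotation matrix whose columns are the frame's x, y, z axes.
In Python, from station import sense, capture, finish_job, silhouettes, landmark_of gives the robot as it stands.
- The arm moves only by the tool step_arm, never from a script. Its arguments are lists of equal length, an entry for each row: "linear": the shift along the tool's x, y, z in mm, a list of three; "delta_rot": the turn, a rotation vector about the tool's x, y, z in rad, a list of three; "grip": the finger opening in mm, from 0 to 87. A call has 1 to 10 rows; each row shifts and turns the commanded pose from where the row before left it, along the tool's axes as they then stand; what a row does not reach is not made up. A row lasts 1/8 s, in which the tool goes at most 62.5 mm and 10.7 degrees, less where a joint would pass 70% of its speed; a pose out of reach is approached as far as the arm can. A call with a gripper value outside its range is refused whole. The fingers move at their own pace and stop on an object; the grip force is fixed at half the most. Time passes only in rows, so rows that do not move let the fingers close. It gives the time, the measured TCP pose, the force, the opening and the grip force at its end, in the units of the state.
- sense(): the state, without advancing time (a new reading comes with each control period).
- capture(name): name is "scene" or "side" or "wrist"; returns a dict with "img" (480x640x3 uint8, red, green, blue), "fx", "fy", "cx", "cy" (pixels), "world_to_cam" (4x4, takes a point from world to camera coordinates); the wrist camera has in their place "mount" (4x4, takes a point from camera to tool coordinates, whose origin is the TCP and whose axes are the flange's). Camera axes: x right, y up, looking along -z (the intrinsics and any distortion apply to the point x, -y, -z); pixel columns grow to the right and rows downward; lengths in m; the calibration is good to about 2 mm. A picture is of the moment at which its call begins: read the wrist's pose just before it. There is no depth.
- finish_job(): hands the job in; it is judged then, once.
Trained networks look in the newest picture that a camera, given by its name, has taken for a name from the list of things; names that differ only in an ending like _2 or _b are one class to them, and where a whole thing is asked for, a point or a joint stands for the part that bears it (a point fixed in the world has none). Each returns a list of dicts, best first, with "score" (0 to 1); they miss things now and then, are a little off and sometimes report something else, mostly with a low value. They report only what shows in the picture. A call takes as long as a camera call. They do not tell look-alikes from the thing itself.
- silhouettes(camera, label): "mask" (480x640 bool, what is visible of it) and "point" ([column, row] in pixels, amid what is visible of it).
- landmark_of(camera, label): "point" ([column, row] in pixels: a listed point, or the origin of a listed thing).
The state is a dict: "time_s": time; "joints": joint angles; "joint_velocities": joint speeds; "effort": joint torques, N m; "tcp_pos": TCP position; "ee_rot": TCP orientation; "wrist_force": force on the tool from outside, world axes, zero at the start; "moment": the same for the moment, N m; "gripper_width": opening from 0.0 (shut) to 1.0 (fully open); "gripper_force": force on a finger pad.
Only numpy, scipy, OpenCV 4.12 (cv2) and the standard library are available. Lean on these libraries where they do the work, as an engineer would, in place of code of your own. Each camera call takes 0.05 s, during which the arm holds its last target. There are 200 camera calls.

## Working session

There is one attempt and no reset: what is moved stays moved. The work goes in short steps, Python scripts to look and compute and a tool call to move; the robot and the scene stay as the last step left them, time stands still between calls to the robot, and variables do not carry over. Pictures are saved under pics/ and viewed, at most 10 in all, crops included, and the job is handed in when it is done.

Besides the shell and the picture viewer there is one more tool, called after "Emit:" as name(argument=value, ...) on one line, values as JSON. step_arm: Moves the arm, as the interface text tells. Its arguments: {"type":"object","properties":{"linear":{"type":"array"},"delta_rot":{"type":"array"},"grip":{"type":"array"}},"required":["linear","delta_rot","grip"]}

```bash
mkdir -p pics; ls; cat > h.py <<'E'
import numpy as np, cv2
from station import *
def cap(n):
    s=sense(); c=capture(n)
    if n=="wrist":
        T=np.eye(4);T[:3,:3]=s["ee_rot"];T[:3,3]=s["tcp_pos"]
        c["world_to_cam"]=np.linalg.inv(T@np.array(c["mount"]))
    return c
def ray(c,p,z):
    M=np.linalg.inv(np.array(c["world_to_cam"]))
    d=M[:3,:3]@np.array([(p[0]-c["cx"])/c["fx"],-(p[1]-c["cy"])/c["fy"],-1])
    o=M[:3,3]; return o+d*(z-o[2])/d[2]
def save(c,n): cv2.imwrite("pics/"+n,c["img"][:,:,::-1])
E
python3 - <<'E'
from h import *
s=sense(); print(s["tcp_pos"],np.round(s["ee_rot"],3))
ims=[]
for n in("scene","side","wrist"):
    c=cap(n); print(n,[k for k in c if k!="img"]); ims.append(c["img"])
    if n!="wrist": print(np.linalg.inv(np.array(c["world_to_cam"]))[:3,3])
    for l,z in(("lid_grip",.03),("spare_grip",.03),("breeder_seat",.08),("tub",0)):
        print(l,[(round(r["score"],2),np.round(r["point"]),np.round(ray(c,r["point"],z),3)) for r in landmark_of(n,l)])
cv2.imwrite("pics/a.png",cv2.resize(np.hstack(ims[:2]),(800,300))[:,:,::-1]); cv2.imwrite("pics/s.png",ims[0][:,:,::-1])
E
```

```text
pics
[0.21748056 0.58530099 0.22147165] [[ 0.937 -0.348 -0.001]
 [-0.348 -0.937 -0.002]
 [ 0.     0.002 -1.   ]]
scene ['fx', 'fy', 'cx', 'cy', 'world_to_cam']
[1.16532101 0.24466175 1.18553441]
lid_grip [(0.86, array([483., 188.]), array([0.271, 0.323, 0.03 ])), (0.74, array([442., 258.]), array([0.488, 0.273, 0.03 ]))]
spare_grip [(0.92, array([201., 187.]), array([ 0.477, -0.317,  0.03 ]))]
breeder_seat [(0.8, array([306., 222.]), array([ 0.522, -0.031,  0.08 ])), (0.77, array([296., 150.]), array([ 0.338, -0.123,  0.08 ])), (0.68, array([442., 258.]), array([0.517, 0.274, 0.08 ]))]
tub [(0.69, array([340., 359.]), array([0.768, 0.129, 0.   ]))]
side ['fx', 'fy', 'cx', 'cy', 'world_to_cam']
[-0.07813137 -0.65697703  0.96575103]
lid_grip [(0.87, array([151., 247.]), array([0.269, 0.319, 0.03 ]))]
spare_grip [(0.72, array([420., 371.]), array([ 0.484, -0.318,  0.03 ]))]
breeder_seat [(0.59, array([330., 262.]), array([ 0.516, -0.027,  0.08 ])), (0.56, array([289., 346.]), array([ 0.311, -0.138,  0.08 ]))]
tub [(0.56, array([359., 208.]), array([0.757, 0.126, 0.   ]))]
wrist ['fx', 'fy', 'cx', 'cy', 'mount', 'world_to_cam']
lid_grip [(0.55, array([615.,  25.]), array([0.276, 0.318, 0.03 ]))]
spare_grip []
breeder_seat []
tub []
```

View pics/s.png

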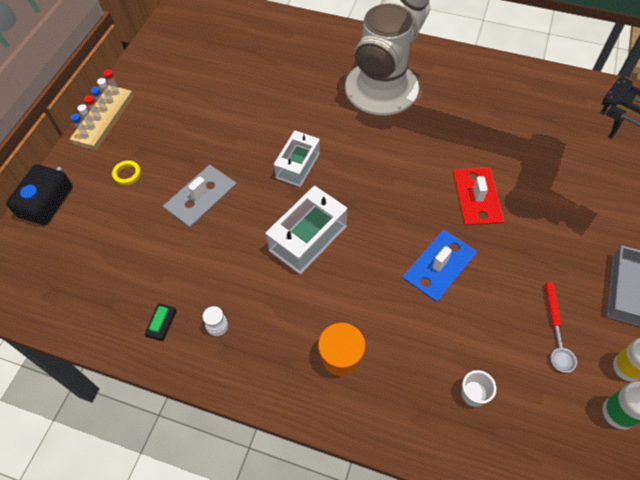

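View pics/a.png

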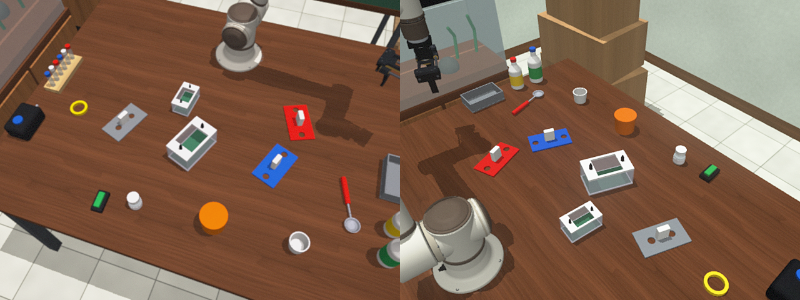

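The scene picture shows the blue lid at about (442,262), with its holes near (425,282) and (455,247). The larger box is at (307,225), with pins near (289,238) and (323,203). The red lid and the small box are decoys. I'll measure the yaws next.

```bash
python3 - <<'E'
from h import *
for n in("scene","side"):
    c=cap(n); hsv=cv2.cvtColor(c["img"],cv2.COLOR_RGB2HSV)
    m=((hsv[...,0]>100)&(hsv[...,0]<125)&(hsv[...,1]>150)&(hsv[...,2]>90)).astype(np.uint8)
    k,lab,st,ce=cv2.connectedComponentsWithStats(m); i=1+np.argmax(st[1:,4])
    ys,xs=np.where(lab==i); P=np.array([ray(c,(x,y),.006)[:2] for x,y in zip(xs,ys)],np.float32)
    print(n,"lid rect",cv2.minAreaRect(P*1000), P.mean(0))
    rs=silhouettes(n,"breeder_seat")
    for r in rs:
        mm=r["mask"]; w=mm&(hsv[...,1]<45)&(hsv[...,2]>200)
        ys,xs=np.where(w); 
        if len(ys)<50: continue
        P=np.array([ray(c,(x,y),.08)[:2] for x,y in zip(xs,ys)],np.float32)
        print(" box",r["point"],len(ys),cv2.minAreaRect(P*1000))
c=cap("scene")
a,b=ray(c,(289,240),.08),ray(c,(323,205),.08); print(a,b,(a+b)/2,np.linalg.norm(a-b),np.degrees(np.arctan2(*(a-b)[1::-1])))
a,b=ray(c,(425,282),.006),ray(c,(455,247),.006); print(a,b,(a+b)/2,np.linalg.norm(a-b),np.degrees(np.arctan2(*(a-b)[1::-1])))
c=cap("wrist");print(np.array(c["mount"]).round(3),c["fx"])
E
```

```text
scene lid rect ((489.5898742675781, 272.93731689453125), (91.58131408691406, 160.8473358154297), 68.56363677978516) [0.4939457  0.27286607]
 box [308.6, 229.0] 1384 ((516.76806640625, -31.609893798828125), (96.1466064453125, 164.17758178710938), 68.67652130126953)
 box [297.2, 159.4] 535 ((340.7610168457031, -120.02336120605469), (66.53229522705078, 113.35966491699219), 84.38695526123047)
side lid rect ((485.5026550292969, 274.2304992675781), (95.894287109375, 158.18275451660156), 68.80870056152344) [0.4816395 0.270312 ]
 box [290.3, 355.1] 900 ((311.1723937988281, -138.58920288085938), (65.89077758789062, 112.30230712890625), 84.6125717163086)
 box [328.0, 275.0] 1260 ((514.42138671875, -28.875999450683594), (97.11817169189453, 165.17880249023438), 68.87036895751953)
[ 0.57635861 -0.05100562  0.08      ] [ 0.46696777 -0.01043799  0.08      ] [ 0.52166319 -0.03072181  0.08      ] 0.11667084892597092 -20.347315242497885
[0.54355838 0.25225548 0.006     ] [0.43532757 0.29600526 0.006     ] [0.48944297 0.27413037 0.006     ] 0.11673881485343439 -22.00987181699349
[[ 0.     0.952  0.305  0.084]
 [ 1.    -0.     0.001  0.001]
 [ 0.001  0.305 -0.952 -0.162]
 [ 0.     0.     0.     1.   ]] 416.16986961555773
```

Emit:
step_arm(linear=[[40,22,9],[40,22,9],[40,22,9],[40,22,9],[40,22,9],[40,22,9],[40,22,9],[40,22,9],[43,22,9],[0,0,0]], delta_rot=[[0,0,0.0175],[0,0,0],[0,0,0],[0,0,0],[0,0,0],[0,0,0],[0,0,0],[0,0,0],[0,0,0],[0,0,0]], grip=[60,60,60,60,60,60,60,60,60,60])

```text
time_s: 2.3
tcp_pos: [0.4852, 0.267, 0.1407]
ee_rot: [[0.929, -0.369, -0.001], [-0.369, -0.929, -0.001], [-0.001, 0.002, -1.0]]
wrist_force: [0.3, -0.3, -0.2]
gripper_width: 0.689
gripper_force: 0.0
```

```bash
cat > look.py <<'E'
from h import *
s=sense(); R=np.array(s["ee_rot"]); p=np.array(s["tcp_pos"]); print(s["time_s"],p.round(4),R.round(4).tolist(),s["wrist_force"])
c=cap("wrist"); hsv=cv2.cvtColor(c["img"],cv2.COLOR_RGB2HSV)
m=((hsv[...,0]>100)&(hsv[...,0]<125)&(hsv[...,1]>150)&(hsv[...,2]>90)).astype(np.uint8)
k,lab,st,ce=cv2.connectedComponentsWithStats(m); i=1+np.argmax(st[1:,4])
ys,xs=np.where(lab==i); P=np.array([ray(c,(x,y),.006)[:2] for x,y in zip(xs,ys)],np.float32)
print("lid rect",cv2.minAreaRect(P*1000),xs.min(),xs.max(),ys.min(),ys.max())
for r in landmark_of("wrist","lid_grip"): q=ray(c,r["point"],.03); print(r["score"],r["point"],q, "tool mm",(R.T@(q-p)*1000).round(1))
save(c,"w1.png")
E
python3 look.py
```

```text
2.3 [0.4852 0.267  0.1407] [[0.9294, -0.369, -0.0013], [-0.369, -0.9294, -0.0014], [-0.0007, 0.0018, -1.0]] [ 0.258312   -0.34029759 -0.21222518]
lid rect ((488.8288879394531, 274.1875915527344), (92.873046875, 159.7535400390625), 68.3113021850586) 235 368 117 326
0.64 [301.5, 239.1] [0.48890393 0.27408293 0.03      ] tool mm [  0.9  -8.1 110.7]
```

View pics/w1.png

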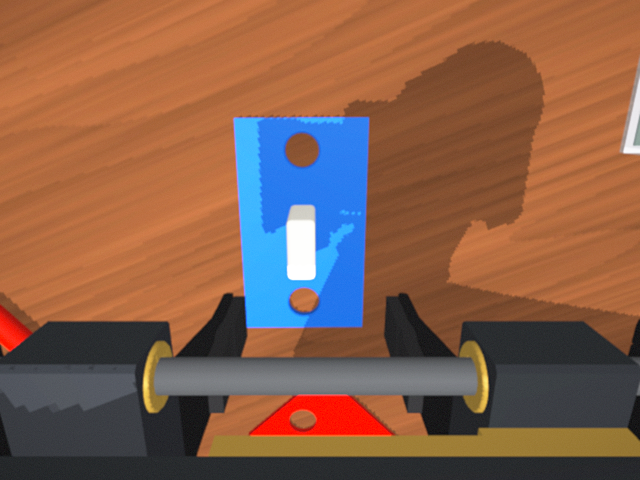

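The blue lid sits between the fingers, with its handle at (301,240) and holes at (302,150) and (304,300). The yaw matches. I'll shift by x+1 and y-8, then descend.

Emit:
step_arm(linear=[[1,-8,15],[0,0,30],[0,0,30],[0,0,25],[0,0,16],[0,0,10],[0,0,0],[0,0,0],[0,0,0],[0,0,0]], delta_rot=[[0,0,0],[0,0,0],[0,0,0],[0,0,0],[0,0,0],[0,0,0],[0,0,0],[0,0,0],[0,0,0],[0,0,0]], grip=[60,60,60,60,60,60,60,8,8,8])

```text
time_s: 3.65
tcp_pos: [0.4882, 0.2769, 0.0162]
ee_rot: [[0.931, -0.365, 0.001], [-0.365, -0.931, 0.001], [0.0, -0.001, -1.0]]
wrist_force: [0.5, 0.1, -0.6]
gripper_width: 0.43
gripper_force: 0.0
```

Emit:
step_arm(linear=[[0,0,0],[0,0,0],[0,0,0]], delta_rot=[[0,0,0],[0,0,0],[0,0,0]], grip=[8,8,8])

```text
time_s: 4.03
tcp_pos: [0.4879, 0.2765, 0.0156]
ee_rot: [[0.931, -0.365, -0.0], [-0.365, -0.931, -0.0], [-0.0, 0.0, -1.0]]
wrist_force: [0.3, 0.4, 1.0]
gripper_width: 0.206
gripper_force: 30.0
```

Handle gripped at 18 mm. I'll lift, then stop about 120 mm short of the box for a look.

Emit:
step_arm(linear=[[0,0,-15],[0,0,-40],[0,0,-50],[0,0,-50],[25,25,0],[35,35,0],[35,40,0],[33,35,0],[10,20,0],[0,0,0]], delta_rot=[[0,0,0],[0,0,0],[0,0,0],[0,0,0],[0,0,0],[0,0,0],[0,0,0],[0,0,0],[0,0,0],[0,0,0]], grip=[8,8,8,8,8,8,8,8,8,8])

```text
time_s: 5.28
tcp_pos: [0.5598, 0.0805, 0.1711]
ee_rot: [[0.93, -0.367, 0.0], [-0.367, -0.93, 0.0], [-0.0, -0.0, -1.0]]
wrist_force: [0.7, 0.5, -1.9]
gripper_width: 0.201
gripper_force: 30.0
```

Emit:
step_arm(linear=[[0,0,0],[0,0,0]], delta_rot=[[0,0,0],[0,0,0]], grip=[8,8])

```text
time_s: 5.52
tcp_pos: [0.5598, 0.083, 0.1708]
ee_rot: [[0.932, -0.363, 0.0], [-0.363, -0.932, 0.0], [0.0, -0.0, -1.0]]
wrist_force: [0.2, -0.9, -1.3]
gripper_width: 0.204
gripper_force: 30.0
```

```bash
cat > look2.py <<'E'
from h import *
import sys
s=sense(); R=np.array(s["ee_rot"]); p=np.array(s["tcp_pos"]); print(s["time_s"],p.round(4),R.round(4).tolist(),np.round(s["wrist_force"],1),s["gripper_width"],s["gripper_force"])
c=cap("wrist"); hsv=cv2.cvtColor(c["img"],cv2.COLOR_RGB2HSV)
m=((hsv[...,0]>100)&(hsv[...,0]<125)&(hsv[...,1]>150)&(hsv[...,2]>70)).astype(np.uint8)
k,lab,st,ce=cv2.connectedComponentsWithStats(m); i=1+np.argmax(st[1:,4])
ys,xs=np.where(lab==i); zl=p[2]-.0156+.006
P=np.array([ray(c,(x,y),zl) for x,y in zip(xs,ys)])
Q=((P-p)@R*1000).astype(np.float32)[:,:2]
print("lid in tool",cv2.minAreaRect(Q))
for r in silhouettes("wrist","breeder_seat"):
    ys,xs=np.where(r["mask"]&(hsv[...,1]<45)&(hsv[...,2]>200))
    if len(ys)<50: continue
    B=np.array([ray(c,(x,y),.08)[:2] for x,y in zip(xs,ys)],np.float32)
    print("box",r["score"],r["point"],len(ys),cv2.minAreaRect(B*1000))
for r in landmark_of("wrist","breeder_seat"): print(r["score"],r["point"],ray(c,r["point"],.08))
save(c,sys.argv[1])
E
python3 look2.py w2.png
```

```text
5.525 [0.5598 0.083  0.1708] [[0.9316, -0.3635, 0.0003], [-0.3635, -0.9316, 0.0003], [0.0002, -0.0004, -1.0]] [ 0.2 -0.9 -1.3] 0.2043924199096672 29.999777488410473Traceback (most recent call last):
  File "look2.py", line 10, in <module>
    print("lid in tool",cv2.minAreaRect(Q))
                        ~~~~~~~~~~~~~~~^^^
cv2.error: OpenCV(4.12.0) /io/opencv/modules/imgproc/src/convhull.cpp:143: error: (-215:Assertion failed) total >= 0 && (depth == CV_32F || depth == CV_32S) in function 'convexHull'
```

```bash
sed -i 's/cv2.minAreaRect(Q)/cv2.minAreaRect(np.ascontiguousarray(Q))/' look2.py; python3 look2.py w2.png
```

```text
5.575 [0.5598 0.083  0.1707] [[0.9317, -0.3633, 0.0002], [-0.3633, -0.9317, 0.0001], [0.0001, -0.0002, -1.0]] [ 0.2  1.3 -0.9] 0.2017196657294476 29.99978166539222
lid in tool ((34.50572204589844, 1.3625907897949219), (91.78814697265625, 93.79048156738281), 89.99529266357422)
box 0.89 [510.6, 217.8] 16549 ((520.3602294921875, -24.472518920898438), (112.59031677246094, 161.179443359375), 68.74603271484375)
0.74 [506.7, 250.0] [ 0.51448856 -0.03243042  0.08      ]
```

View pics/w2.png

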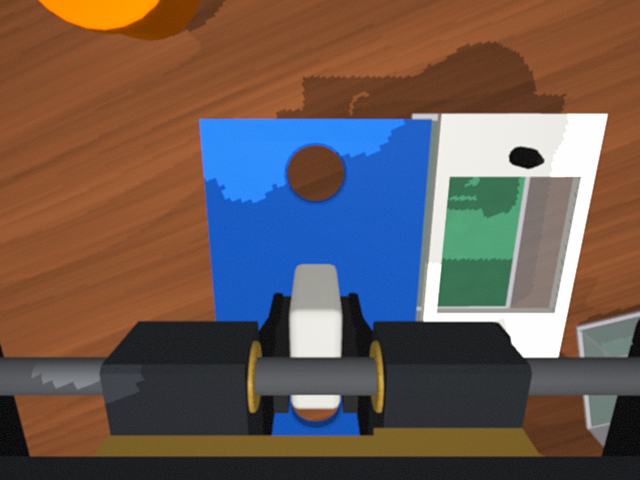

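The wrist view shows the lid held level with its far hole at (316,173). The box rim's far corners are at about (440,114) and (607,114), and the far pin is at (526,157). I'll turn these into tool offsets.

```bash
python3 - <<'E'
from h import *
s=sense(); R=np.array(s["ee_rot"]); p=np.array(s["tcp_pos"])
c=cap("wrist"); g=cv2.cvtColor(c["img"],cv2.COLOR_RGB2HSV)
T=lambda q,z:((ray(c,q,z)-p)@R*1000).round(1)
zl=p[2]-.0096
# hole: non-blue blob
h=((g[...,0]>100)&(g[...,0]<125)&(g[...,1]>150)).astype(np.uint8)
n,l,st,ce=cv2.connectedComponentsWithStats(1-h[125:220,230:400]); 
for i in range(1,n):
    if st[i,4]>300: q=ce[i]+[230,125]; print("hole",q,st[i],T(q,zl))
w=(g[...,1]<40)&(g[...,2]>150)
v=g[...,2]; S=g[...,1]
for r in (130,150,250,300,340):
    print(r,"white cols",[ (x) for x in range(405,620) if w[r,x]!=w[r,x-1]], v[r,[420,432,436,440,444,450]])
print("top row",[y for y in range(105,130) if w[y,480]!=w[y-1,480]],[y for y in range(105,130) if w[y,590]!=w[y-1,590]])
dk=(v<60)&(np.arange(640)[None]>440); ys,xs=np.where(dk[140:176]); ys=ys+140; k=(xs>500)&(xs<550); print("pin",xs[k].min(),xs[k].max(),ys[k].min(),ys[k].max())
for nm,q in (("L corner",(440,114)),("R corner",(607,114)),("R edge 340",(567,340)),("L edge 300",(427,300))): print(nm,T(q,.08))
# project expected pin from scene estimate
E
```

```text
hole [315.24812623 172.65009862] [  57   20   57   57 2535] [60.3  1.4  9.6]
130 white cols [439, 604] [200 134 128 233 240 240]
150 white cols [437, 511, 537, 600] [202 130 136 242 241 241]
250 white cols [429, 442, 514, 519, 560, 580] [189 239 240 241 164 163]
300 white cols [422, 438, 506, 511, 550, 570] [131 255 255 115 113 112]
340 white cols [511, 562, 578, 583] [30 34 38 30 36 35]
top row [113] [114]
pin 509 542 148 167
L corner [82.9 73.6 90.6]
R corner [ 82.9 170.4  90.6]
R edge 340 [-65.5 174.6  90.6]
L edge 300 [-35.4  75.8  90.6]
```

Emit:
step_arm(linear=[[0,20,0],[0,30,0],[0,30,0],[-1,25,0],[0,15,10],[0,0,15],[0,0,0],[0,0,0],[0,0,0],[0,0,0]], delta_rot=[[0,0,0],[0,0,0],[0,0,0],[0,0,0],[0,0,0],[0,0,0],[0,0,0],[0,0,0],[0,0,0],[0,0,0]], grip=[8,8,8,8,8,8,8,8,8,8])

```text
time_s: 7.02
tcp_pos: [0.5155, -0.029, 0.1458]
ee_rot: [[0.931, -0.364, 0.001], [-0.364, -0.931, 0.0], [0.001, -0.0, -1.0]]
wrist_force: [-0.7, -0.4, -0.9]
gripper_width: 0.2
gripper_force: 30.0
```

```bash
python3 look2.py w3.png
```

```text
7.025 [ 0.5155 -0.029   0.1458] [[0.9313, -0.3642, 0.0006], [-0.3642, -0.9313, 0.0001], [0.0005, -0.0003, -1.0]] [-0.7 -0.4 -0.9] 0.1995111588633442 29.99964821152389
lid in tool ((34.50456237792969, 1.3908004760742188), (91.8949203491211, 93.7563247680664), 89.96626281738281)
box 0.59 [546.5, 408.1] 982 ((376.1513671875, -136.349609375), (34.60528564453125, 113.76519012451172), 88.25675964355469)
0.96 [532.9, 432.8] [ 0.34863335 -0.12228442  0.08      ]
```

View pics/w3.png

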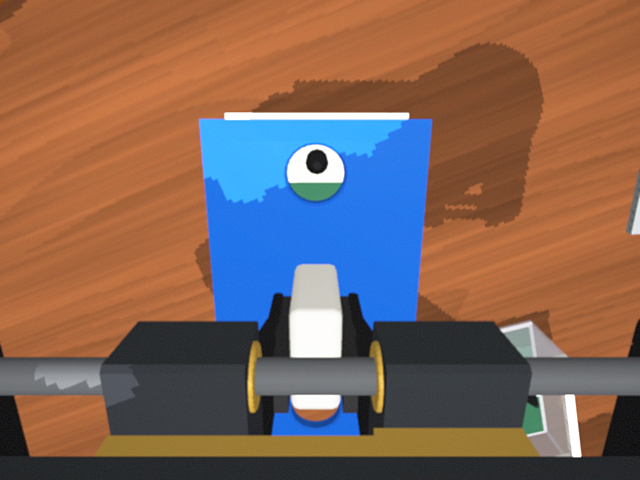

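The far pin is visible through the hole at (316,161), against a hole centre of (316,173). The rim strip spans columns 224–409, so y is centred. I'll check x numerically.

```bash
python3 - <<'E'
from h import *
s=sense(); R=np.array(s["ee_rot"]); p=np.array(s["tcp_pos"])
c=cap("wrist"); g=cv2.cvtColor(c["img"],cv2.COLOR_RGB2HSV)
T=lambda q,z:((ray(c,q,z)-p)@R*1000).round(1)
k=(g[145:200,295:340,2]<70); ys,xs=np.where(k); print("pin rows",ys.min()+145,ys.max()+145,xs.min()+295,xs.max()+295)
w=(g[...,1]<40)&(g[...,2]>150); r0=np.where(w[100:125,320])[0].min()+100
print("rim edge",r0,T((316,r0),.08),"centre x",T((316,r0),.08)[0]-82)
q=((xs.min()+xs.max())/2+295,(ys.min()+ys.max())/2+145); print([ (z,T(q,z)) for z in (.08,.09,.1,.106)])
E
```

```text
pin rows 150 172 306 326
rim edge 113 [83.5  1.7 65.7] centre x 1.5
[(0.08, array([58.8,  1.7, 65.7])), (0.09, array([59.9,  1.7, 55.7])), (0.1, array([61. ,  1.7, 45.7])), (0.106, array([61.7,  1.7, 39.7]))]
```

Aligned to within 1 mm, so I'm lowering it.

Emit:
step_arm(linear=[[0,0,10],[0,0,10],[0,0,10],[0,0,8],[0,0,5],[0,0,3],[0,0,1],[0,0,0],[0,0,0]], delta_rot=[[0,0,0],[0,0,0],[0,0,0],[0,0,0],[0,0,0],[0,0,0],[0,0,0],[0,0,0],[0,0,0]], grip=[8,8,8,8,8,8,8,8,8])

```text
time_s: 8.35
tcp_pos: [0.5154, -0.0293, 0.0988]
ee_rot: [[0.931, -0.365, 0.001], [-0.365, -0.931, 0.0], [0.001, -0.0, -1.0]]
wrist_force: [0.3, 0.3, -2.5]
gripper_width: 0.205
gripper_force: 30.0
```

Emit:
step_arm(linear=[[0,0,1],[0,0,1],[0,0,0],[0,0,0]], delta_rot=[[0,0,0],[0,0,0],[0,0,0],[0,0,0]], grip=[8,8,8,8])

```text
time_s: 8.85
tcp_pos: [0.5152, -0.0293, 0.0965]
ee_rot: [[0.931, -0.365, -0.0], [-0.365, -0.931, -0.0], [-0.0, 0.0, -1.0]]
wrist_force: [-0.4, 0.7, -1.3]
gripper_width: 0.206
gripper_force: 30.0
```

Emit:
step_arm(linear=[[0,0,0.7],[0,0,0.7],[0,0,0],[0,0,0]], delta_rot=[[0,0,0],[0,0,0],[0,0,0],[0,0,0]], grip=[8,8,8,8])

```text
time_s: 9.35
tcp_pos: [0.5153, -0.0293, 0.0956]
ee_rot: [[0.931, -0.364, 0.0], [-0.364, -0.931, -0.0], [0.0, -0.0, -1.0]]
wrist_force: [-1.6, 0.9, 4.8]
gripper_width: 0.203
gripper_force: 30.0
```

Contact at 4.8 N, at the expected height. Releasing and retreating straight up.

Emit:
step_arm(linear=[[0,0,0],[0,0,0],[0,0,0],[0,0,0],[0,0,-10],[0,0,-30],[0,0,-40],[0,0,-50],[0,0,-30],[0,0,0]], delta_rot=[[0,0,0],[0,0,0],[0,0,0],[0,0,0],[0,0,0],[0,0,0],[0,0,0],[0,0,0],[0,0,0],[0,0,0]], grip=[50,50,50,50,50,50,50,50,50,50])

```text
time_s: 10.6
tcp_pos: [0.5167, -0.0292, 0.2588]
ee_rot: [[0.931, -0.364, 0.007], [-0.364, -0.931, 0.001], [0.006, -0.004, -1.0]]
wrist_force: [-0.5, 0.7, -0.6]
gripper_width: 0.57
gripper_force: 0.0
```

```bash
python3 - <<'E'
from h import *
s=sense(); print(s["time_s"],s["tcp_pos"],s["wrist_force"],s["gripper_width"])
a=cap("wrist")["img"]; b=cap("side")["img"][170:350,230:430]
cv2.imwrite("pics/f.png",np.hstack([cv2.resize(a,(400,300)),cv2.resize(b,(400,300))])[:,:,::-1])
E
```

```text
10.6 [ 0.51667541 -0.02915762  0.25880473] [-0.53454421  0.70555428 -0.60572522] 0.5700541922149741
```

View pics/f.png

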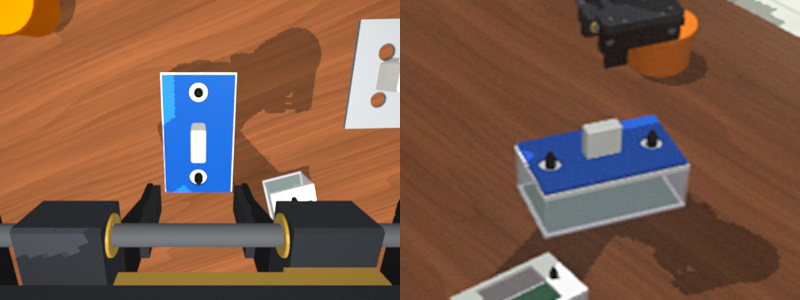

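The lid lies flat on the rim. Both pins come up through its holes, at (198,92) and (198,177) in the wrist half of the picture, and the gripper is clear.

```bash
python3 -c "
from station import *
print(finish_job())"
```

```text
the job is handed in; nothing more can be done
None
```

The blue lid is on the larger breeder box, flat on the rim with both pins up through its holes; it was lowered on and released, the grey lid and tub were not touched, and I handed the job in at about 10.6 s.

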